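# Make up two repair kits on the watchmaker's bench

### The job

Make up the two repair kits: put the green oil bottle, the brass mainspring barrel and the teal dust cover in the blue tray, and the amber oil bottle and the black loupe in the red tray. In each tray the oil bottle goes in the compartment with the white pad and every other thing in a compartment of its own, all standing upright on the compartment floor. Leave the wristwatch on its cushion and the white tub with the purple lid where they are.

Things in the scene. Friction and masses are not known exactly. Their poses are not given: they have to be found in the camera images.
- blue_tray: Blue plastic kit tray, fixed on the bench at any yaw: 204 (x) x 68 (y) x 12 mm high. Row of three compartments along x, each 62 x 62 mm inside, centres at x = -65.5, 0, +65.5 mm, y = 0; 3 mm walls between and around, tops 12 mm above the bench, floor 4 mm above it. A flat white square pad marks the +x end compartment. Origin: centre of the underside; z up.
- red_tray: Red plastic kit tray, fixed on the bench at any yaw: 204 (x) x 68 (y) x 12 mm high. Row of three compartments along x, each 62 x 62 mm inside, centres at x = -65.5, 0, +65.5 mm, y = 0; 3 mm walls between and around, tops 12 mm above the bench, floor 4 mm above it. A flat white square pad marks the +x end compartment. Origin: centre of the underside; z up.
- green_oil: Small green oil bottle with a cap of the same colour, a little brighter, standing upright: round body 28 mm in diameter and straight up to 42 mm, cap 19 mm in diameter from 47 to 60 mm high. About 40 g. Origin: centre of the underside; z up.
- amber_oil: Small amber (orange-brown) oil bottle with a cap of the same colour, a little brighter, standing upright: round body 28 mm in diameter and straight up to 42 mm, cap 19 mm in diameter from 47 to 60 mm high. About 40 g. Origin: centre of the underside; z up.
- barrel: Brass mainspring barrel of a clock, standing on its toothed rim: rim 45 mm in diameter over the teeth and 5 mm high, above it a plain drum 36 mm in diameter up to 34 mm, and a thin steel arbor (8 mm in diameter) on top up to 44 mm. About 130 g. Origin: centre of the underside; z up.
- loupe: Black watchmaker's loupe, a round cup standing on its narrow end with the pale blue lens on top: 32 mm in diameter up to 30 mm, then a rim 36 mm in diameter from 31 to 36 mm, the full height. About 40 g. Origin: centre of the underside; z up.
- dust_cover: Small dust cover in one rigid piece: teal base disc 44 mm in diameter and 6 mm high, pale clear dome 39 mm in diameter up to 22 mm and rounded off to 35 mm, and on top a teal round knob 14 mm in diameter from 35 to 56 mm, the place to grip it. About 70 g. Origin: centre of the underside; z up.
- tub: Bystander, to be left alone: white plastic tub with a purple lid, 36 mm in diameter, 40 mm high. Origin: centre of the underside.
- watch: Bystander, to be left alone: round steel wristwatch lying on a grey cushion, 46 (x) by 40 (y) mm, 36 mm high. Origin: centre of the underside.
Things that resemble listed ones, but are neither listed nor needed, are in the scene too. Of the things that look like the amber_oil, the smallest one is meant.

How it is judged:
At the end, for the whole second after the job is handed in: Each thing is in its tray and compartment (oil on the white pad, the others one each in any other), upright within 0.12 rad, within 18.5 mm of the compartment centre along both tray axes, underside within 4 mm of its floor, at rest; watch and tub within 20 mm of their start (y of green_oil in the frame of blue_tray between -0.0185 and 0.0185 m and z of green_oil in the frame of blue_tray between 0 and 0.008 m and angle between each of green_oil, barrel, dust_cover, amber_oil, loupe's own z axis and vertical below 0.12 rad and linear speed of each of green_oil, barrel, dust_cover, amber_oil, loupe below 0.02 m/s and y of barrel in the frame of blue_tray between -0.0185 and 0.0185 m and z of barrel in the frame of blue_tray between 0 and 0.008 m and y of dust_cover in the frame of blue_tray between -0.0185 and 0.0185 m and z of dust_cover in the frame of blue_tray between 0 and 0.008 m and y of amber_oil in the frame of red_tray between -0.0185 and 0.0185 m and z of amber_oil in the frame of red_tray between 0 and 0.008 m and y of loupe in the frame of red_tray between -0.0185 and 0.0185 m and z of loupe in the frame of red_tray between 0 and 0.008 m and x of green_oil in the frame of blue_tray between 0.047 and 0.084 m and x of amber_oil in the frame of red_tray between 0.047 and 0.084 m and ((x of barrel in the frame of blue_tray between -0.0185 and 0.0185 m and x of dust_cover in the frame of blue_tray between -0.084 and -0.047 m) or (x of barrel in the frame of blue_tray between -0.084 and -0.047 m and x of dust_cover in the frame of blue_tray between -0.0185 and 0.0185 m)) and (x of loupe in the frame of red_tray between -0.0185 and 0.0185 m or x of loupe in the frame of red_tray between -0.084 and -0.047 m) and distance of each of watch, tub from where it was at the start of the episode below 0.02 m); the robot touches nothing.
It fails at once if the wristwatch on its cushion is pushed more than 20 mm from its place (distance of watch from where it was at the start of the episode above 0.02 m).
It fails at once if the white tub is pushed more than 20 mm from its place (distance of tub from where it was at the start of the episode above 0.02 m).
It also fails if it takes over 112 s, if anything falls off the work surface, if the arm or the gripper's body presses on something with over 40 N, if the wrist force passes 120 N, or if a joint passes its speed limit or range.

### The arm

A 6-joint arm with a two-finger parallel gripper is mounted at the origin on the work surface. World frame = base frame: x ahead of the robot, y to its left, z up, the work surface at z = 0. Lengths are in m, angles in rad, forces in N, time in s.
With the tool pointing down it reaches from about 0.25 to 0.775 m from the base axis. Payload 4 kg.
Tool frame: the origin (TCP) lies midway between the tips of the shut fingers; the grasp point (between the pads) lies 19 mm behind it (robot.hold_point_z is the distance from the TCP to the grasp point, in m); z points along the fingers, y is the line along which they close (so a half turn about z gives the same grasp; the last joint's range is limited). The gripper opens to 94 mm and grips with 3 to 60 N. Pads are 16 mm wide; open, the fingers measure 119 mm over their backs; the gripper's body (75 mm by 177 mm) begins 78 mm behind the grasp point.
Start: joints at [1.056, 0.087, 1.371, -0, 1.684, -0.103], TCP at [0.22, 0.504, 0.206] pointing down, gripper open.
Joint ranges: [-3.1, 3.1], [-0.76, 2.03], [0.27, 2.55], [-1.08, 4.22], [0.17, 2.65], [-2.57, 2.57]. Speed limits (rad/s): [2.79, 2.79, 3.14, 3.14, 3.14, 3.14].

### API

Orientations are given as [roll, pitch, yaw] about the fixed x, y, z axes, in that order (R = Rz(yaw) Ry(pitch) Rx(roll)).
In Python, from bench import readout, imaging, robot gives the robot as it stands.
- The arm moves only by the tool carry_out, never from a script. Its argument "motion" is text: rows parted by semicolons, each of 7 numbers parted by spaces: the shift along the tool's x, y, z each as a share of 200 mm, from -1 to 1, then the turn, a rotation vector about the tool's x, y, z each as a share of 120 degrees, from -1 to 1, then the opening, from 0 (shut) to 1 (fully open). A call has 1 to 12 rows; each row shifts and turns the commanded pose from where the row before left it, along the tool's axes as they then stand; what a row does not reach is not made up. A row lasts 1/8 s, in which the tool goes at most 62.5 mm and 10.7 degrees, less where a joint would pass 70% of its speed; a pose out of reach is approached as far as the arm can. A call with a number of a shift or a turn outside -1 to 1 is refused whole. A call with a gripper value outside its range is refused whole. The fingers move at their own pace and stop on an object; the grip force is fixed at half the most. Time passes only in rows, so rows that do not move let the fingers close. It gives the time, the measured TCP pose, the force, the opening and the grip force at its end, in the units of the state.
- readout.get_obs(): the state, without advancing time (a new reading comes with each control period).
- imaging.snapshot(name): name is "scene" or "top" or "wrist"; returns a dict with "pixels" (480x640x3 uint8, red, green, blue), "fx", "fy", "cx", "cy" (pixels), "R" (3x3) and "t" (3): a world point X has camera coordinates R X + t. Camera axes: x right, y down, z forward; pixel columns grow to the right and rows downward; lengths in m; the calibration is good to about 2 mm. A picture is of the moment at which its call begins. There is no depth.
- robot.close_job(): hands the job in; it is judged then, once.
The state is a dict: "time": time; "joint_positions": joint angles; "qvel": joint speeds; "joint_torque": joint torques, N m; "tool_pos": TCP position; "ee_rot": TCP orientation; "wrist_force": force on the tool from outside, world axes, zero at the start; "wrist_torque": the same for the moment, N m; "width": finger opening in m; "finger_force": force on a finger pad.
Only numpy, scipy, OpenCV 4.12 (cv2) and the standard library are available. Lean on these libraries where they do the work, as an engineer would, in place of code of your own. Each camera call takes 0.05 s, during which the arm holds its last target. There are 200 camera calls.

## Working session

There is one attempt and no reset: what is moved stays moved. The work goes in short steps, Python scripts to look and compute and a tool call to move; the robot and the scene stay as the last step left them, time stands still between calls to the robot, and variables do not carry over. Pictures are saved under pics/ and viewed, at most 14 in all, crops included, and the job is handed in when it is done.

Besides the shell and the picture viewer there is one more tool, called by a JSON object that holds its "method" and its "body", one argument or row to a line. carry_out: Moves the arm, as the interface text tells. Its arguments: {"type":"object","properties":{"motion":{"type":"string"}},"required":["motion"]}

```bash
mkdir -p pics; ls; python3 - <<'E'
from bench import readout, imaging, robot
import cv2,pickle
for n in("top","scene"):
    s=imaging.snapshot(n); pickle.dump(s,open(n+".pkl","wb"))
    cv2.imwrite(f"pics/{n}0.png",s["pixels"][:,:,::-1]); print(n,s["fx"],s["cx"],s["R"],s["t"])
print(readout.get_obs())
E
```

```text
pics
top 615.0747002821666 327.3614935925891 [[ 4.40486205e-06 -9.99918681e-01 -1.27526751e-02]
 [-9.96902040e-01  9.98647510e-04 -7.86468337e-02]
 [ 7.86531737e-02  1.27135142e-02 -9.96820969e-01]] [0.0039164  0.55956605 1.29814574]
scene 508.3375209915264 312.23804828646576 [[-0.70972576  0.70440196 -0.01035527]
 [ 0.55750061  0.55260654 -0.61953134]
 [-0.43067671 -0.44547042 -0.78490361]] [ 0.40456695 -0.31254576  1.14897803]
{'time': 0.1, 'joint_positions': array([ 1.05591033e+00,  8.78698862e-02,  1.37207497e+00, -1.08025622e-05,
        1.68359923e+00, -1.03087910e-01]), 'qvel': array([-0.00104062, -0.00129929, -0.0022577 ,  0.00081739, -0.00205596,
        0.00129451]), 'joint_torque': array([ 1.76592577e-03, -3.41253340e+01, -3.03301978e+01,  7.20006670e-02,
        3.04323295e-02, -8.88268846e-05]), 'tool_pos': array([0.21990233, 0.50359473, 0.20444163]), 'ee_rot': array([-3.13965048e+00, -1.90133462e-04,  2.72979318e+00]), 'wrist_force': array([0.34419643, 0.4050335 , 0.19679884]), 'wrist_torque': array([ 0.02264304,  0.01234823, -0.00857521]), 'finger_force': 0.0, 'width': 0.09410471345847062}
```

View pics/top0.png

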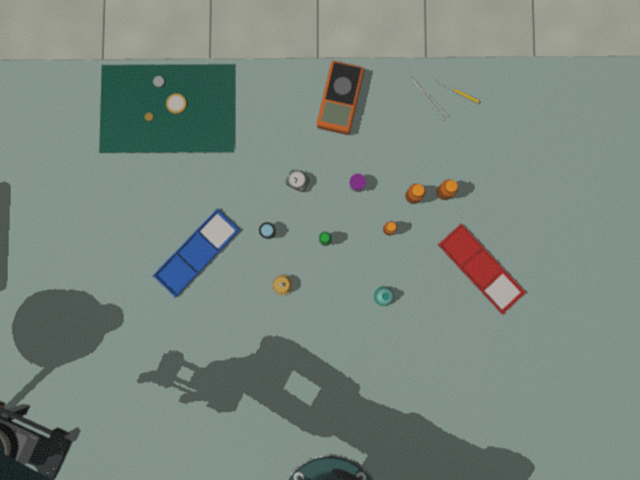

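View pics/scene0.png

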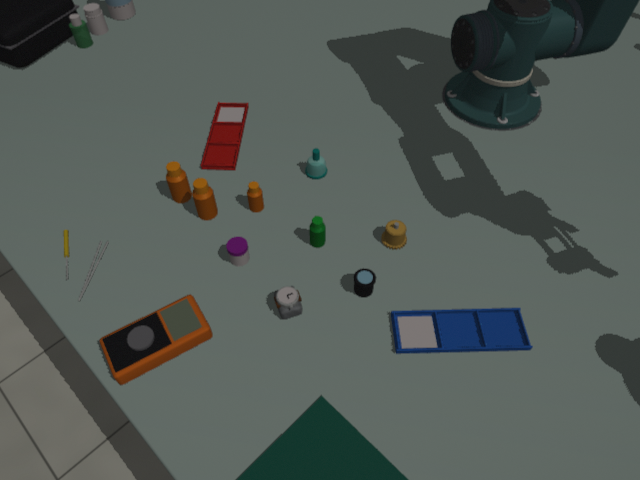

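The top view shows the blue tray at (197,252) with its pad toward (218,231), and the red tray at (482,268) with its pad at (503,292). The items are the loupe (267,230), green oil (325,238), small amber oil (390,228), barrel (282,285) and dust cover (384,296). The bystanders are the watch (297,180) and tub (358,183). The scene view shows the same things, plus two larger amber decoys.

```bash
cat > h.py <<'E'
import numpy as np,cv2
def ray(s,uv,z):
    uv=np.atleast_2d(uv).astype(float)
    d=np.c_[(uv[:,0]-s["cx"])/s["fx"],(uv[:,1]-s["cy"])/s["fy"],np.ones(len(uv))]@s["R"]
    c=-s["R"].T@s["t"]
    return (c+d*((z-c[2])/d[:,2])[:,None])[:,:2]
def blob(s,lo,hi,near=None,r=16):
    m=cv2.inRange(cv2.cvtColor(s["pixels"],cv2.COLOR_RGB2HSV),np.array(lo),np.array(hi))
    if near is not None:
        k=np.zeros_like(m); cv2.circle(k,near,r,255,-1); m&=k
    m=cv2.morphologyEx(m,cv2.MORPH_CLOSE,np.ones((3,3)))
    c=max(cv2.findContours(m,cv2.RETR_EXTERNAL,cv2.CHAIN_APPROX_NONE)[0],key=cv2.contourArea)
    return c
def cen(c):
    M=cv2.moments(c); return np.array([M["m10"],M["m01"]])/M["m00"]
def tri(views):
    A=[];b=[]
    for s,uv in views:
        d=s["R"].T@np.array([(uv[0]-s["cx"])/s["fx"],(uv[1]-s["cy"])/s["fy"],1]);d/=np.linalg.norm(d)
        P=np.eye(3)-np.outer(d,d);A.append(P);b.append(P@(-s["R"].T@s["t"]))
    return np.linalg.lstsq(np.vstack(A),np.hstack(b),rcond=None)[0]
def go(x,y,z,yaw):
    "shares from the present pose to a tool-down pose"
    from bench import readout
    o=readout.get_obs();p=o["tool_pos"];w=o["ee_rot"][2]
    dy=(yaw-w+np.pi/2)%np.pi-np.pi/2
    d=np.array([x,y])-p[:2];c,s_=np.cos(w),np.sin(w)
    print("at",p.round(4),"rot",o["ee_rot"].round(3),"t",round(o["time"],2))
    print("shares x %.3f y %.3f z %.3f turnz %.3f (rows>=%.1f)"%((c*d[0]+s_*d[1])/.2,(s_*d[0]-c*d[1])/.2,(p[2]-z)/.2,-dy/np.radians(120),max(abs(dy)/np.radians(10.7),np.linalg.norm(d)/.0625)))
E
python3 - <<'E'
import pickle;from h import *
T=pickle.load(open("top.pkl","rb"));S=pickle.load(open("scene.pkl","rb"))
hsv=cv2.cvtColor(T["pixels"],cv2.COLOR_RGB2HSV)
for n,u in dict(green=(325,238),amber=(390,228),barrel=(279,284),cover=(384,296),loupe=(267,230),tub=(358,183),pad=(218,231),blue=(180,275),red=(460,240),bg=(350,260)).items(): print(n,hsv[u[1],u[0]])
# simple masks: top feature colour, height
for n,lo,hi,p,ps,z in [("green",(50,120,40),(75,255,255),(325,238),(317,230),.06),("amber",(5,130,90),(22,255,255),(390,228),(255,197),.06),
  ("barrel",(12,90,90),(30,255,255),(282,285),(395,233),.02),("cover",(78,100,40),(98,255,255),(384,296),(317,163),.006),("loupe",(90,40,100),(115,255,255),(267,230),(364,278),.036),("tub",(135,100,40),(160,255,255),(358,183),(237,245),.04)]:
    c=blob(T,lo,hi,p);b=blob(S,lo,hi,ps,22)
    (mc,mr)=cv2.minEnclosingCircle(c)
    print(n,"area",cv2.contourArea(c),cen(c).round(1),"r",round(mr,1),"ray",ray(T,cen(c),z).round(4),"mec",ray(T,mc,z).round(4),"bbox",cv2.boundingRect(c),"scene",cv2.boundingRect(b))
for n,lo,hi,q in [("blue",(100,130,60),(125,255,255),(197,252)),("red",(0,150,60),(4,255,255),(482,268))]:
    for s,k in((T,q),(S,(460,330) if n=="blue" else (225,136))):
        c=blob(s,lo,hi,k,80);h=cv2.convexHull(c)
        w=blob(s,(0,0,140),(180,60,255),k,60)
        P=ray(s,h[:,0],.012).astype(np.float32)*1000
        r=cv2.minAreaRect(P); pc=ray(s,cen(w),.004)[0]*1000
        d=pc-np.array(r[0]);box=cv2.boxPoints(r);e=max([box[1]-box[0],box[2]-box[1]],key=np.linalg.norm);e=e*np.sign(e@d)
        print(n,"centre",np.round(r[0],1),"size",np.round(r[1],1),"pad",pc.round(1),"yaw",np.arctan2(e[1],e[0]).round(3),"padyaw",np.arctan2(d[1],d[0]).round(3),np.linalg.norm(d).round(1))
E
```

```text
green [ 62 167 150]
amber [ 16 195 205]
barrel [ 20  46 162]
cover [ 87 163 128]
loupe [ 98  72 177]
tub [149 148 126]
pad [ 15  11 180]
blue [109 174 157]
red [  1 182 158]
bg [ 74  30 146]
green area 87.5 [324.7 238.1] r 5.8 ray [[0.5622 0.0086]] mec [[0.5621 0.0087]] bbox (320, 233, 11, 12) scene (310, 216, 15, 31)
amber area 111.0 [389.9 227.7] r 6.7 ray [[ 0.5839 -0.1272]] mec [[ 0.5833 -0.1275]] bbox (384, 222, 13, 13) scene (248, 182, 15, 30)
barrel area 262.0 [281.9 284.5] r 9.7 ray [[0.4661 0.101 ]] mec [[0.4661 0.1006]] bbox (273, 275, 19, 20) scene (386, 220, 20, 16)
cover area 35.5 [385.4 295.9] r 4.0 ray [[ 0.4416 -0.1211]] mec [[ 0.4415 -0.1213]] bbox (382, 293, 8, 7) scene (305, 166, 22, 13)
loupe area 106.0 [266.5 229.8] r 6.3 ray [[0.5822 0.1332]] mec [[0.5821 0.1333]] bbox (261, 224, 12, 13) scene (358, 271, 15, 12)
tub area 176.0 [357.4 181.6] r 7.9 ray [[ 0.6847 -0.0606]] mec [[ 0.685  -0.0609]] bbox (350, 174, 16, 16) scene (226, 237, 22, 19)
blue centre [536.1 288.1] size [ 67.7 200.9] pad [536.9 287.9] yaw -0.758 padyaw -0.267 0.8Traceback (most recent call last):
  File "<stdin>", line 14, in <module>
  File "h.py", line 12, in blob
    c=max(cv2.findContours(m,cv2.RETR_EXTERNAL,cv2.CHAIN_APPROX_NONE)[0],key=cv2.contourArea)
ValueError: max() iterable argument is empty
```

```bash
python3 - <<'E'
import pickle;from h import *
T=pickle.load(open("top.pkl","rb"))
for n,lo,hi,q,pp in [("blue",(100,130,60),(125,255,255),(197,252),(218,231)),("red",(0,150,60),(4,255,255),(482,268),(503,292))]:
    c=blob(T,lo,hi,q,80);w=blob(T,(0,0,120),(180,60,255),pp,14)
    r=cv2.minAreaRect(ray(T,cv2.convexHull(c)[:,0],.012).astype(np.float32)*1000); C=np.array(r[0])
    d=ray(T,pp,.004)[0]*1000-C;box=cv2.boxPoints(r);e=max([box[1]-box[0],box[2]-box[1]],key=np.linalg.norm);e=e*np.sign(e@d)/np.linalg.norm(e)
    print(n,"centre",C.round(1),"size",np.round(r[1],1),"yaw",np.arctan2(e[1],e[0]).round(3),"comps -,0,+",[(C+e*k).round(1).tolist() for k in(-65.5,0,65.5)])
print("cover",ray(T,(385.4,295.9),.056))
c=ray(T,(282.8,284.5),.044);print("barrel arbor guess",c)
E
```

```text
blue centre [536.1 288.1] size [ 67.7 200.9] yaw -0.758 comps -,0,+ [[488.6, 333.1], [536.1, 288.1], [583.7, 243.1]]
red centre [ 500.5 -327.4] size [200.1  67. ] yaw -2.408 comps -,0,+ [[549.2, -283.5], [500.5, -327.4], [451.9, -371.2]]
cover [[ 0.4421972  -0.11717241]]
barrel arbor guess [[0.46589588 0.09698101]]
```

```bash
python3 -c "
from h import *;go(.466,.100,.15,2.384)"
```

```text
at [0.2199 0.5036 0.2044] rot [-3.14 -0.    2.73] t 0.1
shares x -1.935 y -1.357 z 0.272 turnz 0.165 (rows>=7.6)
```

{"method": "carry_out", "body": {
  "motion": "-0.1935 -0.1357 0 0 0 0 1;-0.1935 -0.1357 0 0 0 0 1;-0.1935 -0.1357 0 0 0 0 1;-0.1935 -0.1357 0 0 0 0 1;-0.1935 -0.1357 0.05 0 0 0 1;-0.1935 -0.1357 0.05 0 0 0 1;-0.1935 -0.1357 0.05 0 0 0 1;-0.1935 -0.1357 0.05 0 0 0 1;-0.1935 -0.1357 0.05 0 0 0 1;-0.1935 -0.1357 0.02 0 0 0 1;0 0 0 0 0 0.083 1;0 0 0 0 0 0.083 1"
}}

```text
time: 1.6
tool_pos: [0.466, 0.0996, 0.1506]
ee_rot: [-3.14, -0.001, 2.375]
wrist_force: [-0.7, 0.3, -0.4]
width: 0.0939
finger_force: 0.0
```

```bash
python3 - <<'E'
from h import *;import pickle
from bench import imaging
go(.466,.1,.15,2.384)
s=imaging.snapshot("wrist");pickle.dump(s,open("w1.pkl","wb"));cv2.imwrite("pics/w1.png",s["pixels"][:,:,::-1])
E
```

```text
at [0.466  0.0996 0.1506] rot [-3.140e+00 -1.000e-03  2.375e+00] t 1.6
shares x 0.002 y 0.002 z 0.003 turnz -0.005 (rows>=0.1)
```

View pics/w1.png

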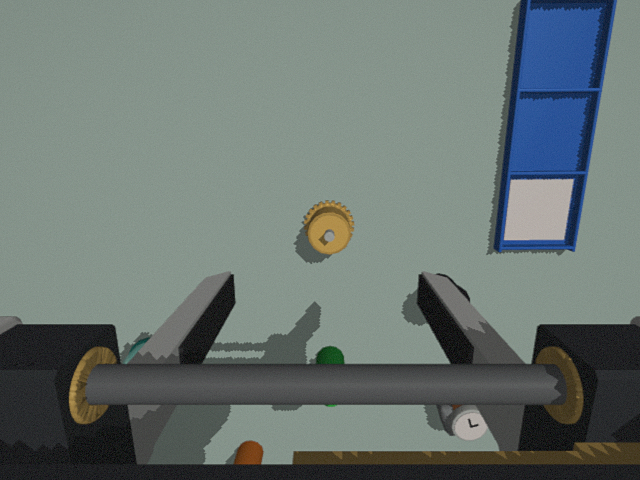

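The wrist view shows the barrel arbor at (329,236), with the drum and rim centred near (329,226). The blue tray is upper right, with no obstruction around the barrel.

```bash
python3 - <<'E'
from h import *;import pickle
s=pickle.load(open("w1.pkl","rb"))
print(ray(s,[(329,237)],.044),ray(s,[(328.5,233)],.034),ray(s,[(328.5,220)],.005))
print(-s["R"].T@s["t"])
# pad quad of blue tray
w=blob(s,(0,0,140),(25,60,255),(540,210),50)
print("pad",cv2.boundingRect(w),ray(s,cen(w),.004))
E
```

```text
[[0.46626504 0.10114844]] [[0.46546061 0.10145928]] [[0.46215978 0.10487188]]
[0.41194526 0.15021611 0.32923429]
pad (504, 179, 69, 61) [[0.58276507 0.24427062]]
```

{"method": "carry_out", "body": {
  "motion": "0.004 0.006 0.2 0 0 0 1;0 0 0.2 0 0 0 1;0 0 0.2 0 0 0 1;0 0 0.093 0 0 0 1;0 0 0 0 0 0 0;0 0 0 0 0 0 0;0 0 0 0 0 0 0;0 0 0 0 0 0 0;0 0 0 0 0 0 0;0 0 0 0 0 0 0"
}}

```text
time: 2.9
tool_pos: [0.4665, 0.1019, 0.0131]
ee_rot: [3.141, 0.0, 2.382]
wrist_force: [-0.2, 0.8, -0.4]
width: 0.0377
finger_force: 0.0
```

```bash
python3 -c "
from h import *;go(.488,.3335,.1,2.384)"
```

```text
at [0.4665 0.1019 0.0131] rot [3.141 0.    2.382] t 2.9
shares x 0.720 y 0.914 z -0.435 turnz -0.001 (rows>=3.7)
```

{"method": "carry_out", "body": {
  "motion": "0 0 0 0 0 0 0;0 0 0 0 0 0 0;0 0 0 0 0 0 0;0 0 -0.1 0 0 0 0;0 0 -0.15 0 0 0 0;0.14 0.18 -0.1 0 0 0 0;0.145 0.185 0 0 0 0 0;0.145 0.185 0 0 0 0 0;0.145 0.185 0 0 0 0 0;0.145 0.179 0 0 0 0 0;0 0 0 0 0 0 0"
}}

```text
time: 4.28
tool_pos: [0.487, 0.336, 0.0816]
ee_rot: [-3.14, -0.001, 2.386]
wrist_force: [-0.6, -0.8, -2.0]
width: 0.0355
finger_force: 30.0
```

```bash
python3 - <<'E'
from h import *;import pickle
from bench import imaging,readout
go(.488,.3335,.018,2.384);o=readout.get_obs();print(o["width"],o["finger_force"])
s=imaging.snapshot("wrist");pickle.dump(s,open("w2.pkl","wb"));cv2.imwrite("pics/w2.png",s["pixels"][:,:,::-1])
E
```

```text
at [0.487  0.336  0.0816] rot [-3.140e+00 -1.000e-03  2.386e+00] t 4.28
shares x -0.012 y -0.006 z 0.318 turnz 0.001 (rows>=0.0)
0.0354803415322266 29.99984622001648
```

View pics/w2.png

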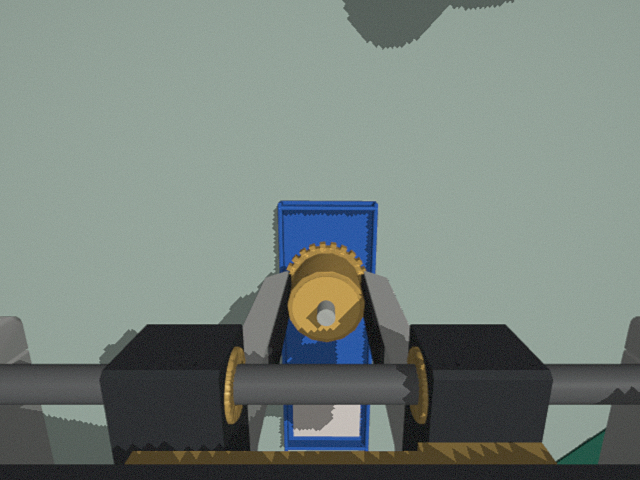

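The barrel is held upright over the blue tray. The tray's far-end corners are at about (276,202) and (378,202), and the near end is at (285,449) and (368,449).

```bash
python3 - <<'E'
from h import *;import pickle
s=pickle.load(open("w2.pkl","rb"))
P=ray(s,[(277,202),(378,202),(368,450),(285,450)],.012)*1000
print(P.round(1)); a=(P[0]+P[1])/2;b=(P[2]+P[3])/2;e=(b-a);L=np.linalg.norm(e);e/=L
C=(a+b)/2;print(L,np.linalg.norm(P[0]-P[1]),C.round(1),np.arctan2(e[1],e[0]).round(3),[(a+e*k).round(1) for k in(36.5,102,167.5)])
E
```

```text
[[438.6 335.1]
 [484.9 384.4]
 [631.  245.7]
 [585.3 197. ]]
201.44780741480352 67.63641722993833 [534.9 290.5] -0.757 [array([488.3, 334.7]), array([535.9, 289.7]), array([583.5, 244.7])]
```

{"method": "carry_out", "body": {
  "motion": "-0.01 -0.003 0.15 0 0 0 0;0 0 0.1 0 0 0 0;0 0 0.05 0 0 0 0;0 0 0.02 0 0 0 0;0 0 0 0 0 0 0;0 0 0 0 0 0 0.5;0 0 0 0 0 0 0.6;0 0 0 0 0 0 0.6;0 0 -0.1 0 0 0 0.8;0 0 -0.2 0 0 0 1;0 0 -0.2 0 0 0 1;0 0 0 0 0 0 1"
}}

```text
time: 5.82
tool_pos: [0.4913, 0.3332, 0.1238]
ee_rot: [3.132, 0.003, 2.382]
wrist_force: [-0.2, -0.1, 0.3]
width: 0.0919
finger_force: 0.0
```

```bash
python3 - <<'E'
from h import *;import pickle
from bench import imaging,readout
s=imaging.snapshot("wrist");pickle.dump(s,open("w3.pkl","wb"));cv2.imwrite("pics/w3.png",s["pixels"][:,:,::-1])
go(.562,.009,.15,2.384)
E
```

```text
at [0.4899 0.3324 0.121 ] rot [3.137e+00 1.000e-03 2.382e+00] t 5.88
shares x -1.375 y -0.925 z -0.145 turnz -0.001 (rows>=5.3)
```

View pics/w3.png

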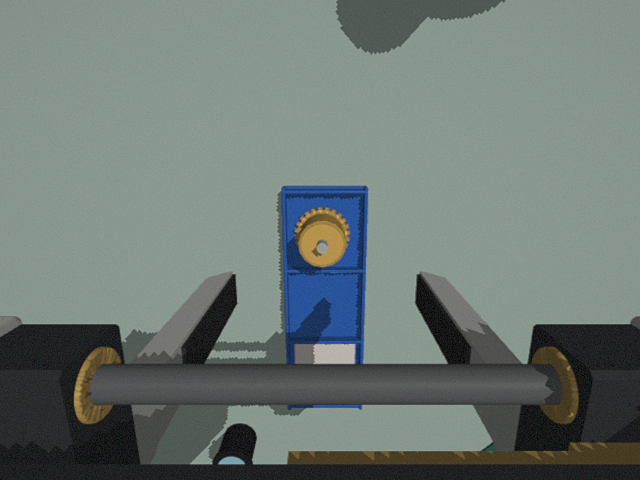

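The barrel sits upright in the blue tray's −x compartment, with its rim centred near (323,230) and the compartment centre at (324,233). Next is the green oil.

{"method": "carry_out", "body": {
  "motion": "-0.19 -0.13 -0.145 0 0 0 1;-0.25 -0.17 0 0 0 0 1;-0.25 -0.17 0 0 0 0 1;-0.25 -0.17 0 0 0 0 1;-0.25 -0.17 0 0 0 0 1;-0.185 -0.115 0 0 0 0 1;0 0 0 0 0 0 1;0 0 0 0 0 0 1"
}}

```text
time: 6.88
tool_pos: [0.56, 0.0088, 0.1462]
ee_rot: [-3.14, -0.003, 2.382]
wrist_force: [-0.2, 0.4, 0.6]
width: 0.0936
finger_force: 0.0
```

```bash
python3 - <<'E'
from h import *
from bench import imaging
s=imaging.snapshot("wrist")
m=cv2.inRange(cv2.cvtColor(s["pixels"],cv2.COLOR_RGB2HSV),(50,140,30),(75,255,255))
m[340:]=0
c=max(cv2.findContours(m,0,1)[0],key=cv2.contourArea);x,y,w,h=cv2.boundingRect(c);print(x,y,w,h)
b=c[:,0][c[:,0][:,1]>y+h-12]; print("cap bottom u",(b[:,0].min()+b[:,0].max())/2)
# body base: top edge of the blob is the far edge of the base
print("cap",ray(s,[(x+w/2,y+h-h*.25)],.06),"far base edge",ray(s,[(x+w/2,y)],0.0)); go(.562,.009,.012,2.384)
E
```

```text
314 218 34 43
cap bottom u 330.5
cap [[0.56459214 0.00814724]] far base edge [[0.55623407 0.01704762]]
at [0.5601 0.0093 0.1466] rot [-3.141e+00 -2.000e-03  2.383e+00] t 6.92
shares x -0.008 y 0.005 z 0.673 turnz -0.000 (rows>=0.0)
```

{"method": "carry_out", "body": {
  "motion": "-0.017 0.007 0.2 0 0 0 1;0 0 0.2 0 0 0 1;0 0 0.2 0 0 0 1;0 0 0.08 0 0 0 1;0 0 0 0 0 0 0;0 0 0 0 0 0 0;0 0 0 0 0 0 0;0 0 0 0 0 0 0;0 0 0 0 0 0 0;0 0 0 0 0 0 0;0 0 0 0 0 0 0;0 0 0 0 0 0 0"
}}

```text
time: 8.43
tool_pos: [0.5644, 0.0069, 0.0119]
ee_rot: [3.141, -0.0, 2.382]
wrist_force: [-0.1, 0.4, 0.2]
width: 0.0274
finger_force: 30.0
```

```bash
python3 - <<'E'
from h import *
from bench import readout
go(.5835,.2443,.10,2.384);o=readout.get_obs();print(o["width"],o["finger_force"])
E
```

```text
at [0.5644 0.0069 0.0119] rot [ 3.141 -0.     2.382] t 8.43
shares x 0.748 y 0.926 z -0.441 turnz -0.001 (rows>=3.8)
0.02738715190309361 30.000039318110794
```

{"method": "carry_out", "body": {
  "motion": "0 0 -0.1 0 0 0 0;0 0 -0.2 0 0 0 0;0 0 -0.15 0 0 0 0;0.14 0.18 0 0 0 0 0;0.15 0.186 0 0 0 0 0;0.15 0.186 0 0 0 0 0;0.15 0.186 0 0 0 0 0;0.158 0.188 0 0 0 0 0;0 0 0 0 0 0 0;0 0 0 0 0 0 0"
}}

```text
time: 9.68
tool_pos: [0.5832, 0.2438, 0.1015]
ee_rot: [-3.14, 0.0, 2.382]
wrist_force: [0.6, -0.3, -0.2]
width: 0.0274
finger_force: 30.0
```

```bash
python3 - <<'E'
from h import *
from bench import readout
go(.5835,.2443,.0168,2.384);o=readout.get_obs();print(o["width"],o["finger_force"])
E
```

```text
at [0.5832 0.2438 0.1015] rot [-3.14   0.     2.382] t 9.68
shares x 0.001 y 0.003 z 0.423 turnz -0.001 (rows>=0.0)
0.02735172223649497 29.9998091859743
```

{"method": "carry_out", "body": {
  "motion": "0 0.003 0.2 0 0 0 0;0 0 0.13 0 0 0 0;0 0 0.07 0 0 0 0;0 0 0.02 0 0 0 0;0 0 0 0 0 0 0;0 0 0 0 0 0 0.4;0 0 0 0 0 0 0.6;0 0 0 0 0 0 0.6;0 0 -0.1 0 0 0 0.6;0 0 -0.2 0 0 0 0.8;0 0 -0.2 0 0 0 1;0 0 -0.15 0 0 0 1"
}}

```text
time: 11.18
tool_pos: [0.5847, 0.245, 0.1522]
ee_rot: [3.138, 0.002, 2.382]
wrist_force: [0.3, 0.4, -0.9]
width: 0.0829
finger_force: 0.0
```

```bash
python3 - <<'E'
from h import *
go(.5822,.133,.15,2.384); go(.442,-.1175,.17,2.384)
E
```

```text
at [0.5847 0.245  0.1522] rot [3.138e+00 2.000e-03 2.382e+00] t 11.18
shares x -0.377 y -0.415 z 0.011 turnz -0.001 (rows>=1.8)
at [0.5847 0.245  0.1522] rot [3.138e+00 2.000e-03 2.382e+00] t 11.18
shares x -0.731 y -1.806 z -0.089 turnz -0.001 (rows>=6.2)
```

Dust cover next, for the middle blue compartment.

{"method": "carry_out", "body": {
  "motion": "-0.07 -0.2 -0.09 0 0 0 1;-0.1 -0.24 0 0 0 0 1;-0.1 -0.24 0 0 0 0 1;-0.1 -0.24 0 0 0 0 1;-0.1 -0.24 0 0 0 0 1;-0.1 -0.24 0 0 0 0 1;-0.1 -0.24 0 0 0 0 1;-0.061 -0.166 0 0 0 0 1;0 0 0 0 0 0 1;0 0 0 0 0 0 1"
}}

```text
time: 12.42
tool_pos: [0.4416, -0.1175, 0.1669]
ee_rot: [3.14, 0.001, 2.382]
wrist_force: [0.2, -0.1, 0.2]
width: 0.094
finger_force: 0.0
```

```bash
python3 - <<'E'
from h import *;import pickle
from bench import imaging
s=imaging.snapshot("wrist");cv2.imwrite("pics/w4.png",s["pixels"][:340,100:540,::-1]);pickle.dump(s,open("w4.pkl","wb"))
go(.442,-.1175,.037,2.384)
E
```

```text
at [ 0.4417 -0.1171  0.1667] rot [3.140e+00 1.000e-03 2.383e+00] t 12.47
shares x -0.002 y -0.000 z 0.648 turnz -0.000 (rows>=0.0)
```

View pics/w4.png

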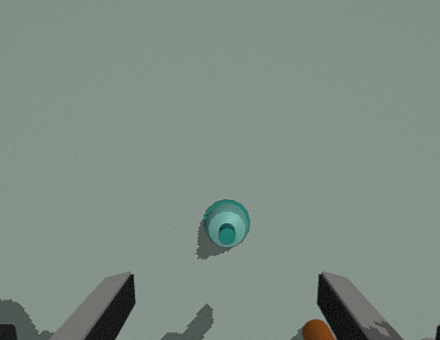

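The dust cover stands between the fingers, with its knob top at crop (227,236), which is full-image (327,236). The path around it is clear.

```bash
python3 - <<'E'
from h import *;import pickle
s=pickle.load(open("w4.pkl","rb"));print(ray(s,[(327,238)],.056),ray(s,[(327,220)],.003))
p=ray(s,[(327,238)],.056)[0];go(*p,.037,2.384)
E
```

```text
[[ 0.4425939  -0.11831563]] [[ 0.44021444 -0.11570645]]
at [ 0.4417 -0.1171  0.1667] rot [3.140e+00 1.000e-03 2.383e+00] t 12.47
shares x -0.007 y -0.001 z 0.648 turnz -0.000 (rows>=0.0)
```

{"method": "carry_out", "body": {
  "motion": "-0.006 0 0.2 0 0 0 1;0 0 0.2 0 0 0 1;0 0 0.16 0 0 0 1;0 0 0.088 0 0 0 1;0 0 0 0 0 0 0;0 0 0 0 0 0 0;0 0 0 0 0 0 0;0 0 0 0 0 0 0;0 0 0 0 0 0 0;0 0 0 0 0 0 0;0 0 0 0 0 0 0;0 0 0 0 0 0 0"
}}

```text
time: 13.98
tool_pos: [0.442, -0.1188, 0.0362]
ee_rot: [3.142, -0.0, 2.382]
wrist_force: [-0.1, -0.7, -0.3]
width: 0.0177
finger_force: 0.0
```

{"method": "carry_out", "body": {
  "motion": "0 0 0 0 0 0 0;0 0 0 0 0 0 0;0 0 -0.05 0 0 0 0;0 0 -0.15 0 0 0 0;0 0 -0.2 0 0 0 0;0 0 0 0 0 0 0"
}}

```text
time: 14.72
tool_pos: [0.4447, -0.1198, 0.1206]
ee_rot: [3.138, 0.008, 2.382]
wrist_force: [0.6, -0.4, -1.1]
width: 0.0133
finger_force: 30.0
```

```bash
python3 - <<'E'
from h import *
from bench import readout,imaging
go(.5357,.2893,.13,2.384);o=readout.get_obs();print(o["width"],o["finger_force"],o["wrist_force"])
s=imaging.snapshot("wrist");cv2.imwrite("pics/w5.png",s["pixels"][100:400,160:480,::-1])
E
```

```text
at [ 0.4447 -0.1198  0.1206] rot [3.138 0.008 2.382] t 14.72
shares x 1.078 y 1.797 z -0.047 turnz -0.001 (rows>=6.7)
0.013301122625627387 29.960629642009735 [ 0.60852626 -0.40957404 -1.05422979]
```

View pics/w5.png

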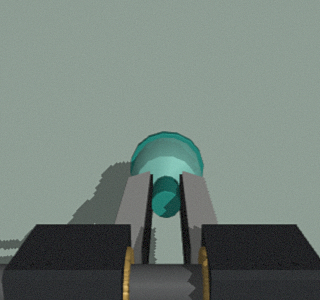

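The dust cover is gripped by its knob, upright, at crop (165,197).

{"method": "carry_out", "body": {
  "motion": "0.07 0.12 -0.05 0 0 0 0;0.13 0.22 0 0 0 0 0;0.135 0.225 0 0 0 0 0;0.135 0.225 0 0 0 0 0;0.135 0.225 0 0 0 0 0;0.135 0.225 0 0 0 0 0;0.135 0.225 0 0 0 0 0;0.13 0.215 0 0 0 0 0;0.073 0.117 0 0 0 0 0;0 0 0 0 0 0 0;0 0 0 0 0 0 0"
}}

```text
time: 16.15
tool_pos: [0.5323, 0.2893, 0.1248]
ee_rot: [-3.139, -0.001, 2.382]
wrist_force: [-1.1, -0.3, -0.9]
width: 0.0133
finger_force: 30.0
```

```bash
python3 - <<'E'
from h import *
from bench import readout
go(.5357,.2893,.041,2.384);o=readout.get_obs();print(o["width"],o["finger_force"])
E
```

```text
at [0.5323 0.2893 0.1248] rot [-3.139e+00 -1.000e-03  2.382e+00] t 16.15
shares x -0.012 y 0.012 z 0.419 turnz -0.001 (rows>=0.1)
0.013311595530398122 29.960079789161682
```

{"method": "carry_out", "body": {
  "motion": "-0.01 0.01 0.15 0 0 0 0;0 0 0.12 0 0 0 0;0 0 0.08 0 0 0 0;0 0 0.045 0 0 0 0;0 0 0.015 0 0 0 0;0 0 0.005 0 0 0 0;0 0 0 0 0 0 0"
}}

```text
time: 17.02
tool_pos: [0.5364, 0.2906, 0.0442]
ee_rot: [3.14, 0.001, 2.382]
wrist_force: [-0.3, -0.2, -0.6]
width: 0.013
finger_force: 30.0
```

```bash
python3 - <<'E'
from h import *
from bench import readout
go(.5357,.2893,.041,2.384);o=readout.get_obs();print(o["width"],o["wrist_force"])
E
```

```text
at [0.5364 0.2906 0.0442] rot [3.140e+00 1.000e-03 2.382e+00] t 17.02
shares x -0.002 y -0.007 z 0.016 turnz -0.001 (rows>=0.0)
0.01302226298250784 [-0.28023755 -0.16075551 -0.60991398]
```

{"method": "carry_out", "body": {
  "motion": "0 -0.003 0.012 0 0 0 0;0 0 0 0 0 0 0;0 0 0 0 0 0 0.2;0 0 0 0 0 0 0.4;0 0 0 0 0 0 0.5;0 0 -0.1 0 0 0 0.5;0 0 -0.2 0 0 0 0.8;0 0 -0.2 0 0 0 1;0 0 -0.05 0 0 0 1"
}}

```text
time: 18.15
tool_pos: [0.5372, 0.2907, 0.1547]
ee_rot: [3.135, 0.003, 2.382]
wrist_force: [0.2, -0.4, 0.2]
width: 0.0737
finger_force: 0.0
```

```bash
python3 - <<'E'
from h import *;import pickle
from bench import imaging
go(.582,.133,.15,.733)
s=imaging.snapshot("wrist");cv2.imwrite("pics/w6.png",s["pixels"][:,:,::-1])
E
```

```text
at [0.5372 0.2907 0.1547] rot [3.135e+00 3.000e-03 2.382e+00] t 18.15
shares x -0.705 y -0.417 z 0.023 turnz -0.713 (rows>=8.0)
```

View pics/w6.png

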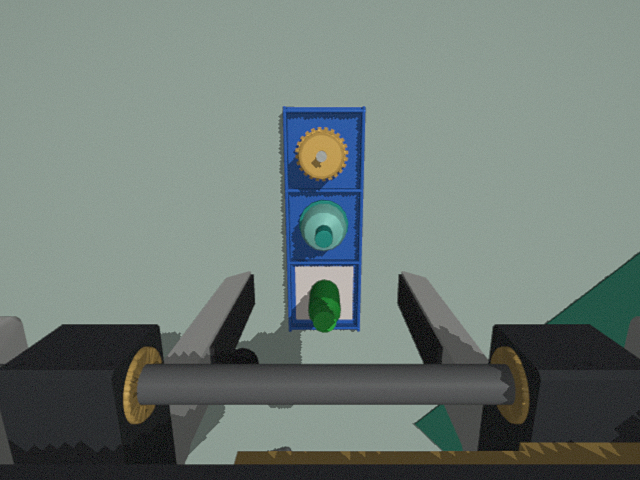

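The barrel, dust cover and green oil stand upright in their own blue compartments, at (321,154), (323,228) and (325,300) on the pad. Next is the loupe.

{"method": "carry_out", "body": {
  "motion": "-0.235 -0.139 0 0 0 0 1;-0.235 -0.139 0 0 0 0 1;-0.235 -0.139 0 0 0 0 1;0 0 0 0 0 0.085 1;0 0 0 0 0 0.085 1;0 0 0 0 0 0.085 1;0 0 0 0 0 0.085 1;0 0 0 0 0 0.085 1;0 0 0 0 0 0.085 1;0 0 0 0 0 0.085 1;0 0 0 0 0 0.085 1;0 0 0 0 0 0.085 1"
}}

```text
time: 19.7
tool_pos: [0.5792, 0.1322, 0.148]
ee_rot: [-3.139, 0.003, 0.774]
wrist_force: [0.2, 0.6, 0.4]
width: 0.0938
finger_force: 0.0
```

{"method": "carry_out", "body": {
  "motion": "0 0 0 0 0 0.023 1;0 0 0 0 0 0 1;0 0 0 0 0 0 1"
}}

```text
time: 20.08
tool_pos: [0.5798, 0.1323, 0.1495]
ee_rot: [-3.14, 0.002, 0.732]
wrist_force: [-0.2, -0.5, -0.1]
width: 0.094
finger_force: 0.0
```

```bash
python3 - <<'E'
from h import *;import pickle
from bench import imaging
s=imaging.snapshot("wrist");cv2.imwrite("pics/w7.png",s["pixels"][:,:,::-1]);pickle.dump(s,open("w7.pkl","wb"))
go(.582,.133,.0145,.733)
E
```

```text
at [0.5799 0.1323 0.1499] rot [-3.141e+00  1.000e-03  7.320e-01] t 20.12
shares x 0.010 y 0.004 z 0.677 turnz -0.000 (rows>=0.0)
```

View pics/w7.png

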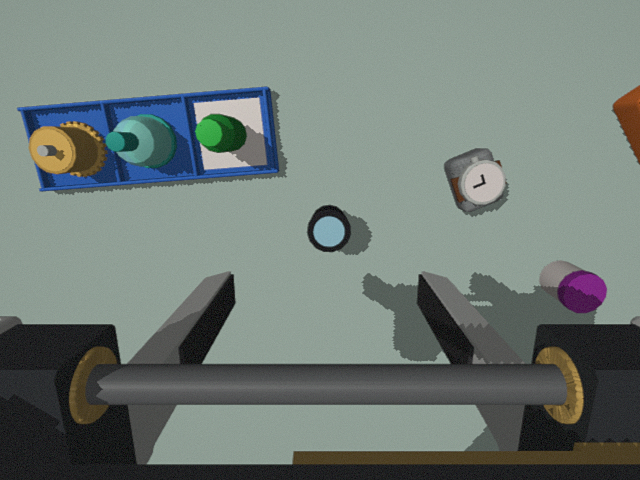

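The loupe lens is centred at (329,232), with the fingers clear on both sides. The watch (478,182) and tub (575,288) are out of the way.

```bash
python3 - <<'E'
from h import *;import pickle
s=pickle.load(open("w7.pkl","rb"));p=ray(s,[(329,232)],.036)[0];print(p);go(*p,.0145,.733)
E
```

```text
[0.58181211 0.13160169]
at [0.5799 0.1323 0.1499] rot [-3.141e+00  1.000e-03  7.320e-01] t 20.12
shares x 0.005 y 0.009 z 0.677 turnz -0.000 (rows>=0.0)
```

{"method": "carry_out", "body": {
  "motion": "0.006 0.008 0.2 0 0 0 1;0 0 0.2 0 0 0 1;0 0 0.18 0 0 0 1;0 0 0.097 0 0 0 1;0 0 0 0 0 0 0;0 0 0 0 0 0 0;0 0 0 0 0 0 0;0 0 0 0 0 0 0;0 0 0 0 0 0 0;0 0 0 0 0 0 0;0 0 0 0 0 0 0;0 0 0 0 0 0 0"
}}

```text
time: 21.62
tool_pos: [0.5824, 0.132, 0.0156]
ee_rot: [3.142, -0.0, 0.732]
wrist_force: [0.5, 0.0, 1.0]
width: 0.0344
finger_force: 30.0
```

{"method": "carry_out", "body": {
  "motion": "0 0 -0.05 0 0 0 0;0 0 -0.15 0 0 0 0;0 0 -0.2 0 0 0 0;0 0 -0.2 0 0 0 0;0 0 0 0 0 0 0;0 0 0 0 0 0 0"
}}

```text
time: 22.38
tool_pos: [0.5818, 0.132, 0.1348]
ee_rot: [-3.141, 0.001, 0.732]
wrist_force: [0.1, -0.3, -0.9]
width: 0.0341
finger_force: 30.0
```

```bash
python3 - <<'E'
from h import *
from bench import readout
go(.5005,-.3274,.13,.733);o=readout.get_obs();print(o["width"],o["finger_force"])
E
```

```text
at [0.5818 0.132  0.1348] rot [-3.141e+00  1.000e-03  7.320e-01] t 22.38
shares x -1.837 y 1.437 z 0.024 turnz -0.001 (rows>=7.5)
0.03413019619652136 29.99990427866578
```

{"method": "carry_out", "body": {
  "motion": "-0.12 0.09 0 0 0 0 0;-0.2 0.155 0 0 0 0 0;-0.2 0.157 0 0 0 0 0;-0.2 0.157 0 0 0 0 0;-0.2 0.157 0 0 0 0 0;-0.2 0.157 0 0 0 0 0;-0.2 0.157 0 0 0 0 0;-0.2 0.157 0 0 0 0 0;-0.2 0.157 0 0 0 0 0;-0.117 0.093 0 0 0 0 0;0 0 0 0 0 0 0;0 0 0 0 0 0 0"
}}

```text
time: 23.88
tool_pos: [0.5005, -0.3261, 0.1337]
ee_rot: [-3.138, -0.0, 0.732]
wrist_force: [-0.5, 0.7, 0.4]
width: 0.0342
finger_force: 30.0
```

```bash
python3 - <<'E'
from h import *;import pickle
from bench import imaging
go(.5005,-.3274,.0195,.733)
s=imaging.snapshot("wrist");cv2.imwrite("pics/w8.png",s["pixels"][:,:,::-1]);pickle.dump(s,open("w8.pkl","wb"))
E
```

```text
at [ 0.5005 -0.3261  0.1337] rot [-3.138 -0.     0.732] t 23.88
shares x -0.004 y 0.005 z 0.571 turnz -0.000 (rows>=0.0)
```

View pics/w8.png

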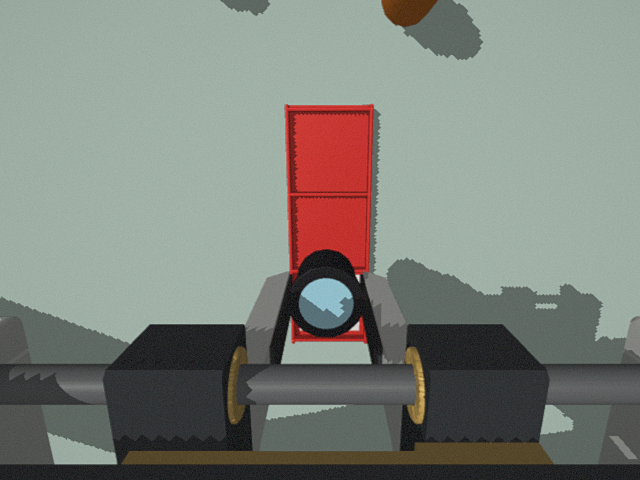

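The loupe is held over the red tray. The far-end corners are (285,105) and (374,105), and the near (pad) end is at (292,343) and (367,343).

```bash
python3 - <<'E'
from h import *;import pickle
s=pickle.load(open("w8.pkl","rb"))
P=ray(s,[(285,105),(374,105),(367,343),(292,343)],.012)*1000
a=(P[0]+P[1])/2;b=(P[2]+P[3])/2;e=(b-a);L=np.linalg.norm(e);e/=L;C=(a+b)/2
print(P.round(1),L,np.linalg.norm(P[0]-P[1]),np.linalg.norm(P[3]-P[2]),np.arctan2(e[1],e[0]).round(3),[(C+e*k).round(1) for k in(-65.5,0,65.5)])
E
```

```text
[[ 552.3 -236.4]
 [ 597.6 -286.6]
 [ 448.  -421.7]
 [ 402.9 -371.9]] 201.61878351198888 67.62295717029976 67.21410651273979 -2.406 [array([ 548.8, -285.2]), array([ 500.2, -329.2]), array([ 451.6, -373.1])]
```

{"method": "carry_out", "body": {
  "motion": "-0.008 0.007 0.15 0 0 0 0;0 0 0.2 0 0 0 0;0 0 0.12 0 0 0 0;0 0 0.07 0 0 0 0;0 0 0.028 0 0 0 0;0 0 0 0 0 0 0;0 0 0 0 0 0 0.45;0 0 0 0 0 0 0.6;0 0 0 0 0 0 0.6;0 0 -0.1 0 0 0 0.6;0 0 -0.2 0 0 0 0.8;0 0 -0.25 0 0 0 1"
}}

```text
time: 25.42
tool_pos: [0.5, -0.3289, 0.1318]
ee_rot: [-3.139, 0.0, 0.732]
wrist_force: [0.9, 0.0, -0.5]
width: 0.073
finger_force: 0.0
```

```bash
python3 - <<'E'
from h import *
go(.5835,-.1272,.15,.733)
E
```

```text
at [ 0.5    -0.3289  0.1318] rot [-3.139  0.     0.732] t 25.43
shares x 0.985 y -0.471 z -0.091 turnz -0.001 (rows>=3.5)
```

{"method": "carry_out", "body": {
  "motion": "0.1 -0.05 -0.1 0 0 0 0.6;0.19 -0.091 0 0 0 0 0.6;0.22 -0.105 0 0 0 0 0.6;0.22 -0.105 0 0 0 0 0.6;0.17 -0.08 0 0 0 0 0.6;0.085 -0.04 0 0 0 0 0.6;0 0 0 0 0 0 0.6;0 0 0 0 0 0 0.6"
}}

```text
time: 26.42
tool_pos: [0.5839, -0.1286, 0.1516]
ee_rot: [-3.141, 0.001, 0.731]
wrist_force: [0.1, -0.8, 0.6]
width: 0.0559
finger_force: 0.0
```

```bash
python3 - <<'E'
from h import *;import pickle
from bench import imaging
go(.5835,-.1272,.011,.733)
s=imaging.snapshot("wrist");cv2.imwrite("pics/w9.png",s["pixels"][:,:,::-1]);pickle.dump(s,open("w9.pkl","wb"))
E
```

```text
at [ 0.5839 -0.1286  0.1516] rot [-3.141e+00  1.000e-03  7.310e-01] t 26.43
shares x 0.003 y -0.007 z 0.703 turnz -0.001 (rows>=0.0)
```

View pics/w9.png

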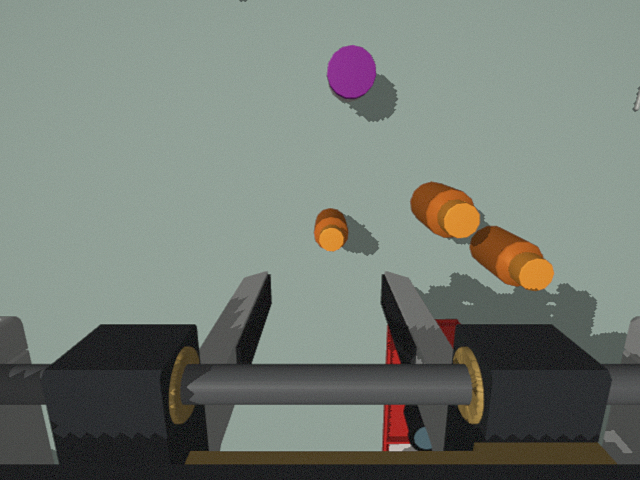

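The small amber oil has its cap at (331,239). Two larger decoys have caps at (461,220) and (537,273). I'll check their height before the gripper body goes down.

```bash
python3 - <<'E'
from h import *;import pickle
s=pickle.load(open("w9.pkl","rb"));T=pickle.load(open("top.pkl","rb"))
print(tri([(s,(461,220)),(T,(417,188.5))]),tri([(s,(537,273)),(T,(451,186))]),tri([(s,(331,239)),(T,(389.9,227.7))]))
p=ray(s,[(331,239)],.06)[0];print(p);go(*p,.011,.733)
E
```

```text
[ 0.66038388 -0.18043499  0.0886973 ] [ 0.66901855 -0.2521278   0.07957665] [ 0.58519039 -0.12967422  0.05354008]
[ 0.58696759 -0.13031357]
at [ 0.5839 -0.1289  0.1517] rot [-3.142e+00  1.000e-03  7.300e-01] t 26.48
shares x 0.007 y 0.015 z 0.703 turnz -0.001 (rows>=0.1)
```

{"method": "carry_out", "body": {
  "motion": "0.005 0.009 0.2 0 0 0 0.6;0 0 0.2 0 0 0 0.6;0 0 0.18 0 0 0 0.6;0 0 0.108 0 0 0 0.6;0 0 0 0 0 0 0;0 0 0 0 0 0 0;0 0 0 0 0 0 0;0 0 0 0 0 0 0;0 0 0 0 0 0 0;0 0 0 0 0 0 0"
}}

```text
time: 27.72
tool_pos: [0.5875, -0.1291, 0.0161]
ee_rot: [3.138, -0.001, 0.732]
wrist_force: [0.7, -0.4, 5.3]
width: 0.0276
finger_force: 30.0
```

{"method": "carry_out", "body": {
  "motion": "0 0 -0.05 0 0 0 0;0 0 -0.2 0 0 0 0;0 0 -0.25 0 0 0 0;0 0 -0.15 0 0 0 0;0 0 0 0 0 0 0;0 0 0 0 0 0 0"
}}

```text
time: 28.48
tool_pos: [0.5853, -0.1279, 0.1423]
ee_rot: [-3.139, 0.001, 0.732]
wrist_force: [-0.3, 0.7, -1.2]
width: 0.0274
finger_force: 30.0
```

```bash
python3 - <<'E'
from h import *
go(.4517,-.3725,.145,.733)
E
```

```text
at [ 0.5853 -0.1279  0.1423] rot [-3.139e+00  1.000e-03  7.320e-01] t 28.48
shares x -1.314 y 0.463 z -0.014 turnz -0.001 (rows>=4.5)
```

{"method": "carry_out", "body": {
  "motion": "-0.12 0.04 0 0 0 0 0;-0.2 0.07 0 0 0 0 0;-0.22 0.078 0 0 0 0 0;-0.22 0.078 0 0 0 0 0;-0.22 0.078 0 0 0 0 0;-0.2 0.07 0 0 0 0 0;-0.134 0.049 0 0 0 0 0;0 0 0 0 0 0 0;0 0 0 0 0 0 0;0 0 0 0 0 0 0"
}}

```text
time: 29.72
tool_pos: [0.453, -0.3716, 0.1435]
ee_rot: [-3.14, -0.0, 0.733]
wrist_force: [-1.0, -0.3, -0.4]
width: 0.0271
finger_force: 30.0
```

```bash
python3 - <<'E'
from h import *
go(.4517,-.3725,.021,.733)
E
```

```text
at [ 0.453  -0.3716  0.1435] rot [-3.14  -0.     0.733] t 29.73
shares x -0.008 y -0.001 z 0.612 turnz 0.000 (rows>=0.0)
```

{"method": "carry_out", "body": {
  "motion": "-0.006 0 0.15 0 0 0 0;0 0 0.2 0 0 0 0;0 0 0.15 0 0 0 0;0 0 0.08 0 0 0 0;0 0 0.03 0 0 0 0;0 0 0 0 0 0 0;0 0 0 0 0 0 0.4;0 0 0 0 0 0 0.6;0 0 0 0 0 0 0.6;0 0 -0.1 0 0 0 0.6;0 0 -0.25 0 0 0 0.8;0 0 -0.25 0 0 0 1"
}}

```text
time: 31.22
tool_pos: [0.4515, -0.3734, 0.1432]
ee_rot: [-3.141, -0.0, 0.732]
wrist_force: [0.3, -0.7, -0.3]
width: 0.0728
finger_force: 0.0
```

{"method": "carry_out", "body": {
  "motion": "-0.2 0 -0.2 0 0 0 1;-0.2 0 -0.1 0 0 0 1;0 0 0 0 0 0 1;0 0 0 0 0 0 1"
}}

```text
time: 31.72
tool_pos: [0.3923, -0.4266, 0.2016]
ee_rot: [-3.141, -0.001, 0.731]
wrist_force: [0.6, 0.1, -0.5]
width: 0.0938
finger_force: 0.0
```

```bash
python3 - <<'E'
from h import *
from bench import imaging
a=imaging.snapshot("wrist")["pixels"];b=imaging.snapshot("top")["pixels"][150:330,120:560]
cv2.imwrite("pics/end.png",np.vstack([cv2.resize(a,(500,375)),cv2.resize(b,(500,204))])[:,:,::-1])
E
```

```text
(no output)
```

View pics/end.png

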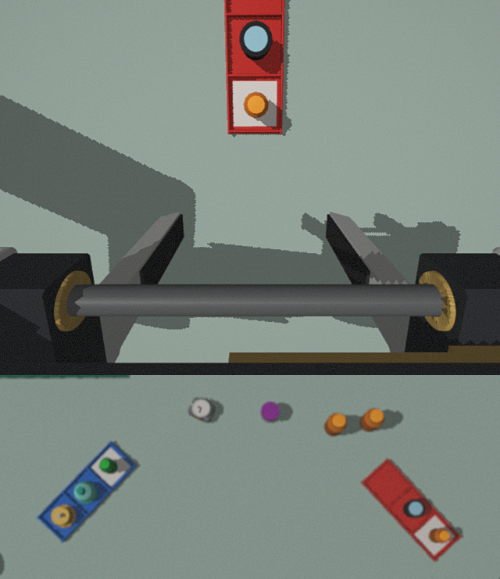

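The amber oil is on the red tray's pad at (256,104) and the loupe is in the middle compartment at (256,40). The blue kit is complete, and the watch and tub haven't moved, so I'll hand in.

```bash
python3 -c "
from bench import robot;print(robot.close_job())"
```

```text
the job is handed in; nothing more can be done
None
```

I made up both repair kits and handed the job in at about 32 s of the 112 s allowed; the last pictures show all five things upright in their compartments and the watch and tub where they started, but the hand-in returned no verdict.

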